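# Put the bottles and lens case back on their own pads

## Task

The four pads on this bench differ in shape so that they can be found by feel when the room is dark, but everything stands on a wrong one: put the oil bottle (tallest) on the round pad, the lens case with the black lid on the long rectangular pad, the wider, blue-capped bottle on the square pad and the small thin bottle on the triangular pad, each upright in the middle of its pad. All pads are taken, so use a free spot of the bench on the way; do not tip anything over, and leave the timer and the slide box where they are.

Things in the scene. Friction and masses are not known exactly. Their poses are not given: they have to be found in the camera images.
- oil_bottle: The tallest bottle: clear, with pale contents and a white screw cap; 95 mm tall, body 44 mm across up to 72 mm height, cap 32 mm across above that; about 0.12 kg; its place is the round pad. Origin: centre of its underside, z up; at the start it stands upright in the middle of some wrong pad.
- lens_case: Microscope objective case: a white round can under a wide black screw lid; 62 mm tall, lid 47 mm across from 45 to 62 mm height, can at most 43 mm across below; about 0.07 kg; its place is the long pad. Origin: centre of its underside, z up; at the start it stands upright in the middle of some wrong pad.
- wide_bottle: Bottle with pink contents and a blue screw cap, middle size: 67 mm tall, body 34 mm across up to 51 mm height, cap 26 mm across above that; about 0.06 kg; its place is the square pad. Origin: centre of its underside, z up; at the start it stands upright in the middle of some wrong pad.
- thin_bottle: The smallest bottle: pink contents, white screw cap, 51 mm tall, body 24 mm across up to 39 mm height, cap 18 mm across above that; about 0.03 kg; its place is the triangular pad. Origin: centre of its underside, z up; at the start it stands upright in the middle of some wrong pad.
- pad_round: Round pad, 84 mm across; a flat plate 6 mm thick in dark steel with a lighter grey inlay, fixed to the bench. Origin: centre of its underside (top surface at z = 0.006), z up. 
- pad_long: Long pad, a rectangle 104 mm (along its x) by 54 mm (along its y) with rounded corners; a flat plate 6 mm thick in dark steel with a lighter grey inlay, fixed to the bench. Origin: centre of its underside (top surface at z = 0.006), z up. 
- pad_square: Square pad, 76 by 76 mm with rounded corners; a flat plate 6 mm thick in dark steel with a lighter grey inlay, fixed to the bench. Origin: centre of its underside (top surface at z = 0.006), z up. 
- pad_triangle: Triangular pad, equal sides about 97 mm long; one corner points along its +x, 56 mm from the centre; a flat plate 6 mm thick in dark steel with a lighter grey inlay, fixed to the bench. Origin: centre of its underside (top surface at z = 0.006), z up. The origin lies at the triangle's centroid.
- timer: Bystander: small white box-shaped timer, 58 x 62 x 17 mm, lying loose on the bench to the left of the far pads. Origin: centre of its underside. Leave it alone. Nearer the robot than the timer, left of the pads, the bench is clear (a patch at least 110 mm across about x = 0.43, y = 0.21, surface at z = 0): room to stand something for a moment.
- slide_box: Bystander: dark green flat box, 39 x 84 x 22 mm (84 along its y), lying loose on the bench to the right of the far pads. Origin: centre of its underside. Leave it alone.

How it is judged:
By the outcome, as a careful person would: the job done as asked, in the order asked, and still so for the second after the job is handed in, with the robot touching nothing.
It also fails if it takes over 120 s, if anything falls off the work surface, if the arm or the gripper's body presses on something with over 40 N, if the wrist force passes 120 N, or if a joint passes its speed limit or range.

## Robot

A 6-joint arm with a two-finger parallel gripper is mounted at the origin on a cart in front of the work surface, level with it; the furniture and walls round the work are solid. World frame = base frame: x ahead of the robot, y to its left, z up, the work surface at z = 0. Lengths are in m, angles in degrees, forces in N, time in s.
With the tool pointing down it reaches from about 0.25 to 0.775 m from the base axis. Payload 4 kg.
Tool frame: the origin (TCP) lies at the very end of the fingers, on their centre line; the grasp point (between the pads) lies 19 mm behind it; z points along the fingers, y is the line along which they close (so a half turn about z gives the same grasp; the last joint's range is limited). The gripper opens to 94 mm and grips with 3 to 60 N. Pads are 16 mm wide; open, the fingers measure 119 mm over their backs; the gripper's body (75 mm by 177 mm) begins 78 mm behind the grasp point.
Start: joints at [58.379, 4.996, 78.535, -0, 96.463, -5.907], TCP at [0.239, 0.496, 0.206] pointing down, gripper open.
Joint ranges: [-177.83, 177.83], [-43.37, 116.18], [15.69, 146.23], [-61.86, 241.86], [9.47, 152.12], [-147.06, 147.06]. Speed limits (degrees/s): [159.86, 159.86, 180, 180, 180, 180].

## Interface

Orientations are given as a 3x3 rotation matrix whose columns are the frame's x, y, z axes.
In Python, from workcell import manip gives the robot as it stands.
- The arm moves only by the tool play_rows, never from a script. Its arguments are lists of equal length, an entry for each row: "slide": the shift along the tool's x, y, z in units of 25 mm (1.0 is 25 mm), a list of three; "rotation": the turn, a rotation vector about the tool's x, y, z in units of 5 degrees (1.0 is 5 degrees), a list of three; "hand": the gripper command: -1 is shut, 1 is fully open, values between are in proportion. In form: {"slide": [[tx, ty, tz], ...], "rotation": [[rx, ry, rz], ...], "hand": [hand, ...]}. A call has 1 to 12 rows; each row shifts and turns the commanded pose from where the row before left it, along the tool's axes as they then stand; what a row does not reach is not made up. A row lasts 1/12 s, in which the tool goes at most 41.7 mm and 7.16 degrees, less where a joint would pass 70% of its speed; a pose out of reach is approached as far as the arm can. A call is refused whole if a number of a shift passes 1 or a number of a turn 1, either way. A call with a gripper value outside its range is refused whole. The fingers move at their own pace and stop on an object; "force" is the grip in N (left out, the last holds). Time passes only in rows, so rows that do not move let the fingers close. It gives the time, the measured TCP pose, the force, the opening and the grip force at its end, in the units of the state.
- manip.state(): the state, without advancing time (a new reading comes with each control period).
- manip.snapshot(name): name is "side" or "top"; returns a dict with "image" (400x640x3 uint8, red, green, blue), "mtx" (3x3 intrinsics, pixels), "world_from_camera" (4x4, takes a point from camera to world coordinates). Camera axes: x right, y down, z forward; pixel columns grow to the right and rows downward; lengths in m; the calibration is good to about 2 mm. A picture is of the moment at which its call begins. There is no depth.
- manip.finish_job(): hands the job in; it is judged then, once.
The state is a dict: "time": time; "joints": joint angles; "qd": joint speeds; "joint_torque": joint torques, N m; "tool_pos": TCP position; "tool_rot": TCP orientation; "force": force on the tool from outside, world axes, zero at the start; "torque": the same for the moment, N m; "width": finger opening in m; "finger_force": force on a finger pad.
Only numpy, scipy, OpenCV 4.12 (cv2) and the standard library are available. Lean on these libraries where they do the work, as an engineer would, in place of code of your own. Each camera call takes 0.05 s, during which the arm holds its last target. There are 200 camera calls.

## Working session

There is one attempt and no reset: what is moved stays moved. The work goes in short steps, Python scripts to look and compute and a tool call to move; the robot and the scene stay as the last step left them, time stands still between calls to the robot, and variables do not carry over. Pictures are saved under pics/ and viewed, at most 14 in all, crops included, and the job is handed in when it is done.

Besides the shell and the picture viewer there is one more tool, called after "Request:" as a command line: name --argument value ..., lists and objects as JSON in quotes. play_rows: Moves the arm, as the interface text tells. Its arguments: {"type":"object","properties":{"slide":{"type":"array"},"rotation":{"type":"array"},"hand":{"type":"array"},"force":{"type":"number"}},"required":["slide","rotation","hand"]}

```bash
mkdir -p pics; cat > h.py <<'E'
import numpy as np, cv2
from workcell import manip
def snap(n,f):
    s=manip.snapshot(n); cv2.imwrite('pics/'+f,s['image'][:,:,::-1]); np.savez('pics/'+f[:-4]+'.npz',**s); return s
def ray(s,u,v):
    T=np.array(s['world_from_camera']); d=T[:3,:3]@np.linalg.inv(s['mtx'])@np.array([u,v,1.]); return T[:3,3],d
def onz(s,u,v,z):
    o,d=ray(s,u,v); return o+d*(z-o[2])/d[2]
def proj(s,p):
    T=np.linalg.inv(s['world_from_camera']); q=s['mtx']@(T[:3,:3]@np.array(p,float)+T[:3,3]); return q[:2]/q[2]
def tri(s1,p1,s2,p2):
    o1,d1=ray(s1,*p1);o2,d2=ray(s2,*p2)
    A=np.stack([d1,-d2],1);t=np.linalg.lstsq(A,o2-o1,rcond=None)[0]
    a=o1+d1*t[0];b=o2+d2*t[1];return (a+b)/2,np.linalg.norm(a-b)
E
python3 - <<'E'
from h import *
np.set_printoptions(precision=3,suppress=True)
for n in('top','side'):
    s=snap(n,n+'0.png');print(np.array(s['world_from_camera']),s['mtx'])
st=manip.state();print(st['tool_rot'],st['width'],st['time'])
E
```

```text
[[ 0.011 -0.992  0.125  0.356]
 [-1.    -0.011  0.007  0.007]
 [-0.006 -0.125 -0.992  1.227]
 [ 0.     0.     0.     1.   ]] [[510.797   0.    314.782]
 [  0.    510.797 205.035]
 [  0.      0.      1.   ]]
[[ 0.544 -0.685  0.484  0.005]
 [-0.839 -0.435  0.328 -0.32 ]
 [-0.014 -0.585 -0.811  0.893]
 [ 0.     0.     0.     1.   ]] [[470.28    0.    308.882]
 [  0.    470.28  197.601]
 [  0.      0.      1.   ]]
[[-0.901  0.434 -0.001]
 [ 0.434  0.901 -0.002]
 [ 0.    -0.002 -1.   ]] 0.09432223484508208 0.1
```

View pics/top0.png

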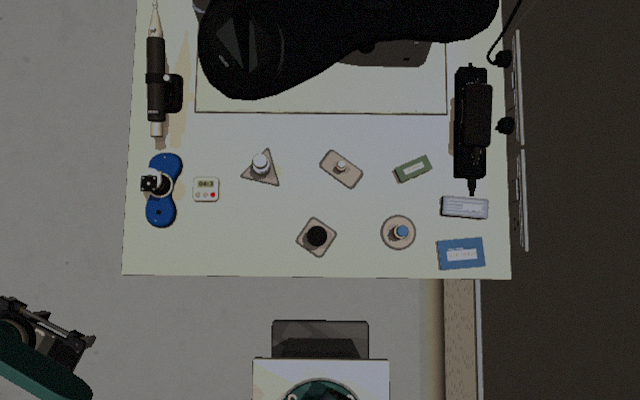

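View pics/side0.png

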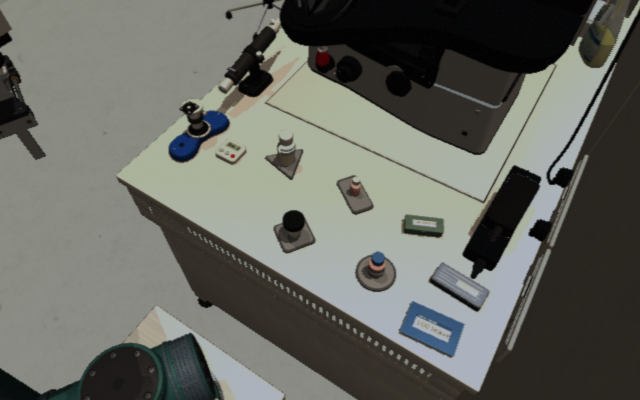

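The top view shows the oil bottle on the triangle (263,165), the thin bottle on the long pad (341,168), the lens case on the square (316,236) and the wide bottle on the round pad (398,232). The timer is at (206,189) and the slide box at (411,168). The side view shows the same layout. Next I'll enlarge both.

```bash
python3 - <<'E'
import cv2,numpy as np
a=cv2.imread('pics/top0.png')[140:264,230:430]; b=cv2.imread('pics/side0.png')[125:300,255:405]
cv2.imwrite('pics/c1.png',cv2.resize(a,None,fx=4,fy=4,interpolation=cv2.INTER_NEAREST))
cv2.imwrite('pics/c2.png',cv2.resize(b,None,fx=3.4,fy=3.4,interpolation=cv2.INTER_NEAREST))
h=cv2.imread('pics/top0.png')
for p in [(260,200),(276,181),(355,182),(303,237),(316,236),(398,218),(402,231),(385,240),(263,160)]: print(p,h[p[1],p[0]], cv2.cvtColor(h[p[1]:p[1]+1,p[0]:p[0]+1],cv2.COLOR_BGR2HSV)[0,0])
E
```

```text
(260, 200) [147 152 147] [ 60   8 152]
(276, 181) [111 120 130] [ 14  37 130]
(355, 182) [70 79 84] [19 42 84]
(303, 237) [61 68 68] [30 26 68]
(316, 236) [11 11 13] [ 0 39 13]
(398, 218) [120 132 143] [ 16  41 143]
(402, 231) [128  95  66] [106 124 128]
(385, 240) [101 112 120] [ 17  40 120]
(263, 160) [162 150 146] [113  25 162]
```

View pics/c1.png

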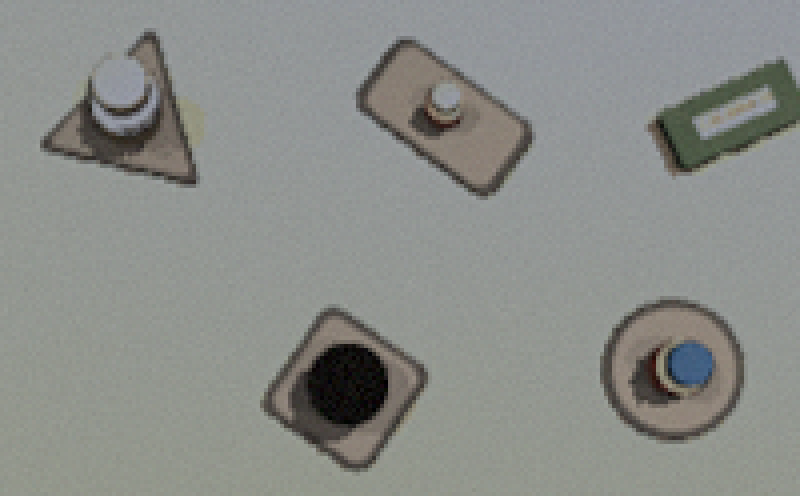

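View pics/c2.png

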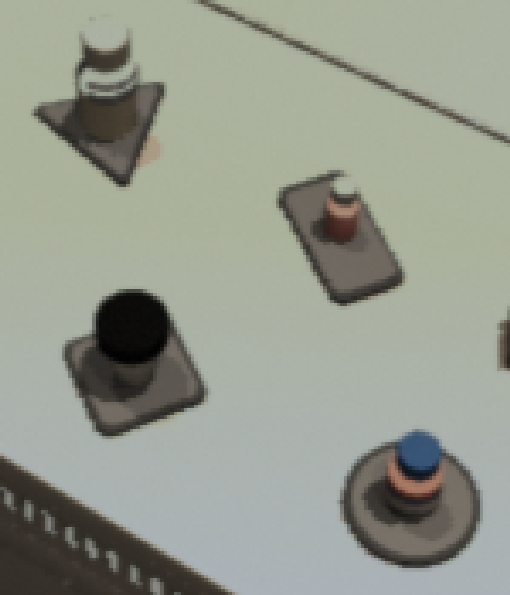

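The crops give cap-top centres, converted to full-image pixels as top view / side view:
- **Oil:** (260.5,160) / (286.5,134.7)
- **Thin:** (341.5,164.2) / (356.5,178.5)
- **Lens:** (317.2,235.7) / (293.8,219)
- **Wide:** (402.5,230.5) / (378.2,257.4)

The pads stand out by their warm or dark colour.

```bash
cat > m.py <<'E'
from h import *
np.set_printoptions(precision=4,suppress=True)
T=dict(np.load('pics/top0.npz'));S=dict(np.load('pics/side0.npz'))
for n,a,b,h in [('oil',(260.5,160),(286.5,134.7),.101),('thin',(341.5,164.2),(356.5,178.5),.057),('lens',(317.2,235.7),(293.8,219),.068),('wide',(402.5,230.5),(378.2,257.4),.073)]:
    p,e=tri(T,a,S,b);print(n,p,'gap',round(e,4),'exp z',h,'top-ray xy',onz(T,*a,h)[:2],'side-ray',onz(S,*b,h)[:2])
def padpts(s,box,z):
    x0,y0,x1,y1=box; im=s['image'].astype(int)[y0:y1,x0:x1]
    bg=np.median(np.r_[im[0],im[-1],im[:,0],im[:,-1]],0)
    rb=im[...,0]-im[...,2]-(bg[0]-bg[2]); m=((rb>12)&(im.sum(2)<bg.sum()*.97))|(im.sum(2)<bg.sum()*.7)
    m=cv2.morphologyEx(m.astype(np.uint8),cv2.MORPH_OPEN,np.ones((2,2)))
    n,l,st,_=cv2.connectedComponentsWithStats(m);k=1+np.argmax(st[1:,4]);m=(l==k).astype(np.uint8)
    c=max(cv2.findContours(m,cv2.RETR_EXTERNAL,cv2.CHAIN_APPROX_NONE)[0],key=len)[:,0]
    return np.array([onz(s,u+x0,v+y0,z)[:2] for u,v in c],np.float32)*1000
B={'triangle':((236,142,284,192),),'long':((314,144,368,194),),'square':((290,212,342,264),),'round':((374,208,422,258),)}
Bs={'triangle':(258,142,312,186),'long':(330,170,382,220),'square':(268,206,322,258),'round':(350,246,402,298)}
for n in B:
  for nm,s,b in(('top',T,B[n][0]),('side',S,Bs[n])):
    q=padpts(s,b,.005)
    if n=='round': r=cv2.minEnclosingCircle(q); f=cv2.fitEllipse(q);print(n,nm,r,f)
    elif n=='triangle':
        t=cv2.minEnclosingTriangle(q[:,None])[1][:,0];print(n,nm,t.mean(0),t.tolist())
    else: print(n,nm,cv2.minAreaRect(q))
E
python3 m.py
```

```text
oil [0.5976 0.1385 0.1042] gap 0.0008 exp z 0.101 top-ray xy [0.5985 0.1386] side-ray [0.5997 0.1407]
thin [ 0.5987 -0.0459  0.0661] gap 0.0022 exp z 0.057 top-ray xy [ 0.6    -0.0454] side-ray [ 0.6061 -0.0437]
lens [0.432  0.009  0.0716] gap 0.001 exp z 0.068 top-ray xy [0.4319 0.0094] side-ray [0.4342 0.0101]
wide [ 0.4452 -0.1827  0.0749] gap 0.0004 exp z 0.073 top-ray xy [ 0.4455 -0.1832] side-ray [ 0.4461 -0.1822]
triangle top [592.7413 136.0921] [[657.2604370117188, 136.08135986328125], [545.2119750976562, 67.32301330566406], [575.7515258789062, 204.8719024658203]]
triangle side [595.8443 138.639 ] [[663.7321166992188, 138.71328735351562], [546.1884155273438, 68.4866714477539], [577.6123046875, 208.71710205078125]]
long top ((596.142822265625, -48.554359436035156), (106.20064544677734, 54.979576110839844), 54.3856315612793)
long side ((599.475830078125, -47.744815826416016), (106.11775207519531, 56.2330207824707), 54.08143997192383)
square top ((429.69158935546875, 9.156387329101562), (79.42423248291016, 76.26008605957031), 55.57825469970703)
square side ((438.6318054199219, 18.67562484741211), (104.97147369384766, 76.75731658935547), 55.84912109375)
round top ((445.16668701171875, -185.00892639160156), 42.82260513305664) ((444.725830078125, -185.1356201171875), (81.4880142211914, 83.70306396484375), 14.159366607666016)
round side ((450.94659423828125, -184.64077758789062), 46.466033935546875) ((448.5768127441406, -184.60411071777344), (82.16780090332031, 88.6285400390625), 103.57958984375)
```

Triangulated heights match the expected ones to 1–4 mm. The thin bottle reads 9 mm high because its side pixel was rough, so I'll recheck it up close. Pad and object centres agree to about 3 mm. First I'll turn the tool square to the world, then travel to the wide bottle.

Request:
play_rows --slide '[[0,0,0],[0,0,0],[0,0,0],[0,0,0],[0,0,0],[0,0,0],[-0.3,-0.97,0],[-0.3,-0.97,0],[-0.3,-0.97,0],[-0.3,-0.97,0],[-0.3,-0.97,0],[-0.3,-0.97,0]]' --rotation '[[0,0,-0.857],[0,0,-0.857],[0,0,-0.857],[0,0,-0.857],[0,0,-0.857],[0,0,-0.857],[0,0,0],[0,0,0],[0,0,0],[0,0,0],[0,0,0],[0,0,0]]' --hand '[1,1,1,1,1,1,1,1,1,1,1,1]' --force 15

```text
time: 1.1
tool_pos: [0.2835, 0.3487, 0.2049]
tool_rot: [[-1.0, -0.0, -0.001], [-0.0, 1.0, -0.001], [0.001, -0.001, -1.0]]
force: [0.8, 0.1, 0.3]
width: 0.0939
finger_force: 0.0
```

```bash
python3 - <<'E'
from h import *
T=dict(np.load('pics/top0.npz'));S=dict(np.load('pics/side0.npz'))
a=[onz(T,230+u/4,140+v/4,.006)[:2] for u,v in((150,35),(45,148),(195,182))]
b=[onz(S,255+u/3.4,125+v/3.4,.006)[:2] for u,v in((38,112),(163,88),(125,184))]
for t in(a,b): print(np.mean(t,0),[np.linalg.norm(t[i]-t[i-1]) for i in range(3)])
# thin bottle in side view: white cap/body widths
for v in range(172,206,2): print(v,[tuple(int(x) for x in S['image'][v,u]) for u in range(348,364,2)])
E
```

```text
[0.59338784 0.14419161] [np.float64(0.09527374530766135), np.float64(0.09412945139587531), np.float64(0.0936229280986026)]
[0.59509221 0.14215796] [np.float64(0.0934849340277739), np.float64(0.09364045079367037), np.float64(0.0931506742306475)]
172 [(171, 177, 157), (171, 178, 157), (170, 178, 157), (170, 178, 157), (171, 179, 158), (170, 178, 157), (171, 178, 158), (170, 178, 157)]
174 [(171, 178, 156), (169, 177, 155), (165, 172, 151), (165, 171, 151), (169, 176, 156), (170, 177, 156), (171, 178, 157), (171, 179, 157)]
176 [(132, 138, 120), (107, 108, 96), (72, 70, 64), (96, 94, 83), (141, 144, 126), (167, 174, 153), (172, 179, 158), (171, 178, 157)]
178 [(79, 74, 68), (99, 93, 85), (130, 126, 110), (168, 174, 154), (170, 177, 157), (170, 178, 159), (171, 177, 155), (170, 178, 157)]
180 [(109, 103, 95), (109, 103, 95), (105, 100, 89), (167, 173, 155), (171, 178, 161), (168, 174, 159), (159, 164, 143), (172, 179, 157)]
182 [(109, 103, 95), (110, 103, 95), (79, 68, 59), (82, 80, 70), (102, 100, 89), (88, 84, 73), (104, 105, 91), (169, 176, 154)]
184 [(110, 104, 95), (103, 91, 82), (1
[... 641 characters left out ...]
0), (63, 37, 32), (67, 50, 45), (91, 85, 78), (103, 97, 89)]
196 [(106, 101, 92), (84, 79, 71), (98, 90, 82), (60, 55, 49), (73, 67, 61), (89, 83, 76), (91, 86, 79), (95, 89, 82)]
198 [(110, 103, 96), (112, 106, 97), (112, 105, 97), (110, 104, 95), (105, 100, 92), (95, 89, 82), (93, 88, 81), (103, 98, 90)]
200 [(101, 96, 88), (111, 105, 96), (111, 105, 97), (111, 104, 96), (110, 104, 96), (110, 104, 95), (111, 104, 96), (111, 105, 97)]
202 [(81, 76, 71), (109, 104, 95), (112, 105, 97), (111, 105, 96), (110, 104, 96), (111, 104, 97), (111, 104, 95), (111, 104, 95)]
204 [(64, 60, 54), (102, 97, 90), (112, 106, 97), (111, 105, 96), (110, 105, 97), (111, 105, 96), (111, 104, 97), (111, 105, 96)]
```

Request:
play_rows --slide '[[-0.294,-0.969,0],[-0.294,-0.969,0],[-0.294,-0.969,0],[-0.294,-0.969,0],[-0.294,-0.969,0],[-0.294,-0.969,0],[-0.294,-0.969,0],[-0.294,-0.969,0],[-0.294,-0.969,0],[-0.294,-0.969,0],[-0.294,-0.969,0],[-0.294,-0.969,0]]' --rotation '[[0,0,0],[0,0,0],[0,0,0],[0,0,0],[0,0,0],[0,0,0],[0,0,0],[0,0,0],[0,0,0],[0,0,0],[0,0,0],[0,0,0]]' --hand '[1,1,1,1,1,1,1,1,1,1,1,1]'

```text
time: 2.1
tool_pos: [0.3716, 0.0581, 0.2051]
tool_rot: [[-1.0, 0.0, -0.0], [0.0, 1.0, 0.0], [0.0, 0.0, -1.0]]
force: [0.7, -0.6, 0.2]
width: 0.0943
finger_force: 0.0
```

Request:
play_rows --slide '[[-0.294,-0.969,0],[-0.294,-0.969,0],[-0.294,-0.969,0],[-0.294,-0.969,0],[-0.294,-0.969,0],[-0.294,-0.969,0],[-0.294,-0.969,0],[-0.294,-0.969,0],[-0.294,-0.969,0],[-0.294,-0.969,0],[0,0,0],[0,0,0]]' --rotation '[[0,0,0],[0,0,0],[0,0,0],[0,0,0],[0,0,0],[0,0,0],[0,0,0],[0,0,0],[0,0,0],[0,0,0],[0,0,0],[0,0,0]]' --hand '[1,1,1,1,1,1,1,1,1,1,1,1]'

```text
time: 3.1
tool_pos: [0.4449, -0.1834, 0.2045]
tool_rot: [[-1.0, 0.002, -0.002], [0.002, 1.0, 0.002], [0.002, 0.002, -1.0]]
force: [-0.5, 0.0, -0.8]
width: 0.0942
finger_force: 0.0
```

Request:
play_rows --slide '[[0,0,0.8],[0,0,0.8],[0,0,0.8],[0,0,0.8],[0,0,0.8],[0,0,0.8],[0,0,0.8],[0,0,0.8],[0,0,0.6],[0,0,0.5],[0,0,0],[0,0,0]]' --rotation '[[0,0,0],[0,0,0],[0,0,0],[0,0,0],[0,0,0],[0,0,0],[0,0,0],[0,0,0],[0,0,0],[0,0,0],[0,0,0],[0,0,0]]' --hand '[1,1,1,1,1,1,1,1,1,1,1,1]'

```text
time: 4.1
tool_pos: [0.4446, -0.1816, 0.0176]
tool_rot: [[-1.0, -0.001, -0.002], [-0.001, 1.0, 0.001], [0.002, 0.001, -1.0]]
force: [0.5, 0.1, 0.7]
width: 0.0939
finger_force: 0.0
```

Request:
play_rows --slide '[[0,0,0],[0,0,0],[0,0,0],[0,0,0],[0,0,0],[0,0,0],[0,0,0],[0,0,0],[0,0,0],[0,0,0],[0,0,0],[0,0,0]]' --rotation '[[0,0,0],[0,0,0],[0,0,0],[0,0,0],[0,0,0],[0,0,0],[0,0,0],[0,0,0],[0,0,0],[0,0,0],[0,0,0],[0,0,0]]' --hand '[0.2,0,-0.1,-0.2,-0.3,-0.4,-0.5,-0.6,-0.7,-0.8,-0.9,-1]' --force 12

```text
time: 5.1
tool_pos: [0.4452, -0.1829, 0.0179]
tool_rot: [[-1.0, 0.0, -0.0], [0.0, 1.0, 0.0], [0.0, 0.0, -1.0]]
force: [-0.3, -0.7, 0.2]
width: 0.0345
finger_force: 11.9
```

Request:
play_rows --slide '[[0,0,-0.4],[0,0,-0.8],[0,0,-0.8],[0,0,-0.8],[0,0,-0.9],[0,0,-0.8],[0,0.4,0],[0,0.8,0],[0,0.9,0],[0,0.9,0],[0,0.9,0],[0,0.9,0]]' --rotation '[[0,0,0],[0,0,0],[0,0,0],[0,0,0],[0,0,0],[0,0,0],[0,0,0],[0,0,0],[0,0,0],[0,0,0],[0,0,0],[0,0,0]]' --hand '[-1,-1,-1,-1,-1,-1,-1,-1,-1,-1,-1,-1]'

```text
time: 6.1
tool_pos: [0.4444, -0.0611, 0.1294]
tool_rot: [[-1.0, 0.0, -0.001], [0.0, 1.0, 0.001], [0.001, 0.001, -1.0]]
force: [-0.5, 0.0, -1.8]
width: 0.0337
finger_force: 11.9
```

Request:
play_rows --slide '[[0,0.9,0],[0,0.9,0],[0,0.9,0],[0,0.9,0],[0,0.9,0],[0,0.9,0],[0,0.9,0],[0,0.9,0],[0,0.9,0],[0.2,0.9,0],[0.2,0.8,0],[0.2,0.8,0]]' --rotation '[[0,0,0],[0,0,0],[0,0,0],[0,0,0],[0,0,0],[0,0,0],[0,0,0],[0,0,0],[0,0,0],[0,0,0],[0,0,0],[0,0,0]]' --hand '[-1,-1,-1,-1,-1,-1,-1,-1,-1,-1,-1,-1]'

```text
time: 7.1
tool_pos: [0.4288, 0.2035, 0.1293]
tool_rot: [[-1.0, -0.001, -0.002], [-0.001, 1.0, -0.0], [0.002, -0.0, -1.0]]
force: [0.4, -0.1, -0.6]
width: 0.0342
finger_force: 11.9
```

Request:
play_rows --slide '[[0,0,0.5],[0,0,0.8],[0,0,0.8],[0,0,0.8],[0,0,0.8],[0,0,0.4],[0,0,0.2],[0,0,0.2],[0,0,0.1],[0,0,0.06],[0,0,0],[0,0,0]]' --rotation '[[0,0,0],[0,0,0],[0,0,0],[0,0,0],[0,0,0],[0,0,0],[0,0,0],[0,0,0],[0,0,0],[0,0,0],[0,0,0],[0,0,0]]' --hand '[-1,-1,-1,-1,-1,-1,-1,-1,-1,-1,-1,-1]'

```text
time: 8.1
tool_pos: [0.431, 0.2023, 0.0148]
tool_rot: [[-1.0, 0.0, 0.002], [0.0, 1.0, 0.001], [-0.002, 0.001, -1.0]]
force: [0.4, 0.5, 0.3]
width: 0.0341
finger_force: 11.9
```

Request:
play_rows --slide '[[0,0,0.04],[0,0,0.04],[0,0,0],[0,0,0]]' --rotation '[[0,0,0],[0,0,0],[0,0,0],[0,0,0]]' --hand '[-1,-1,-1,-1]'

```text
time: 8.43
tool_pos: [0.4304, 0.2021, 0.0121]
tool_rot: [[-1.0, 0.0, 0.0], [0.0, 1.0, 0.0], [-0.0, 0.0, -1.0]]
force: [-0.7, -0.0, -0.6]
width: 0.034
finger_force: 11.9
```

Request:
play_rows --slide '[[0,0,0],[0,0,0],[0,0,0],[0,0,0],[0,0,0],[0,0,-0.8],[0,0,-0.9],[0,0,-0.9],[0,0,-0.9],[0,0,-0.9],[0,0,-0.9],[0,0,-0.9]]' --rotation '[[0,0,0],[0,0,0],[0,0,0],[0,0,0],[0,0,0],[0,0,0],[0,0,0],[0,0,0],[0,0,0],[0,0,0],[0,0,0],[0,0,0]]' --hand '[-0.1,0.2,0.6,1,1,1,1,1,1,1,1,1]'

```text
time: 9.43
tool_pos: [0.4302, 0.202, 0.1681]
tool_rot: [[-1.0, 0.0, 0.0], [0.0, 1.0, 0.0], [-0.0, 0.0, -1.0]]
force: [0.2, 0.9, -0.2]
width: 0.0939
finger_force: 0.0
```

```bash
python3 - <<'E'
from h import *
T=snap('top','t1.png')['image'];S=snap('side','s1.png')['image']
c=np.hstack([cv2.resize(T[130:270,180:330],(390,364)),cv2.resize(S[110:260,180:340],(390,364))])
cv2.imwrite('pics/c3.png',c[:,:,::-1]); print(manip.state()['tool_pos'])
E
```

```text
[0.43273938 0.20292202 0.17154063]
```

View pics/c3.png

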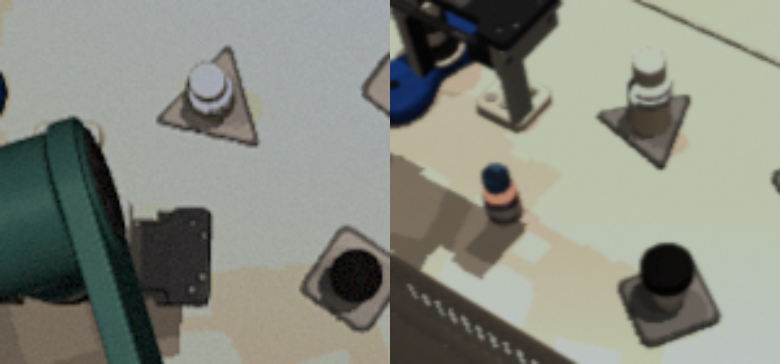

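The wide bottle stands upright on the free spot (crop right half, about (500,195)). The oil bottle is next.

Request:
play_rows --slide '[[-0.83,-0.31,0],[-0.83,-0.31,0],[-0.83,-0.31,0],[-0.83,-0.31,0],[-0.83,-0.31,0],[-0.83,-0.31,0],[-0.83,-0.31,0],[-0.83,-0.31,0],[0,0,0],[0,0,0]]' --rotation '[[0,0,0],[0,0,0],[0,0,0],[0,0,0],[0,0,0],[0,0,0],[0,0,0],[0,0,0],[0,0,0],[0,0,0]]' --hand '[1,1,1,1,1,1,1,1,1,1]'

```text
time: 10.37
tool_pos: [0.596, 0.1396, 0.1647]
tool_rot: [[-1.0, 0.001, -0.004], [0.001, 1.0, -0.0], [0.004, -0.0, -1.0]]
force: [-0.1, 0.1, 0.2]
width: 0.0943
finger_force: 0.0
```

Request:
play_rows --slide '[[0,0,0.5],[0,0,0.7],[0,0,0.7],[0,0,0.7],[0,0,0.7],[0,0,0.7],[0,0,0.7],[0,0,0.6],[0,0,0.4],[0,0,0.1],[0,0,0],[0,0,0]]' --rotation '[[0,0,0],[0,0,0],[0,0,0],[0,0,0],[0,0,0],[0,0,0],[0,0,0],[0,0,0],[0,0,0],[0,0,0],[0,0,0],[0,0,0]]' --hand '[1,1,1,1,1,1,1,1,1,1,1,1]'

```text
time: 11.37
tool_pos: [0.5964, 0.1404, 0.0226]
tool_rot: [[-1.0, -0.0, 0.001], [-0.0, 1.0, 0.0], [-0.001, 0.0, -1.0]]
force: [0.4, -0.1, -1.1]
width: 0.0938
finger_force: 0.0
```

Request:
play_rows --slide '[[0,0,0],[0,0,0],[0,0,0],[0,0,0],[0,0,0],[0,0,0],[0,0,0],[0,0,0],[0,0,0],[0,0,0],[0,0,0],[0,0,0]]' --rotation '[[0,0,0],[0,0,0],[0,0,0],[0,0,0],[0,0,0],[0,0,0],[0,0,0],[0,0,0],[0,0,0],[0,0,0],[0,0,0],[0,0,0]]' --hand '[0.4,0.2,0.1,0,-0.1,-0.2,-0.3,-0.4,-0.6,-0.8,-1,-1]' --force 15

```text
time: 12.37
tool_pos: [0.5964, 0.1402, 0.0221]
tool_rot: [[-1.0, 0.0, 0.0], [0.0, 1.0, 0.0], [-0.0, 0.0, -1.0]]
force: [-0.6, 0.1, 0.5]
width: 0.0429
finger_force: 15.0
```

Request:
play_rows --slide '[[0,0,-0.4],[0,0,-0.8],[0,0,-0.8],[0,0,-0.8],[0,0,-0.8],[0,0,-0.8],[0,0,0],[0.2,-0.4,0],[0.35,-0.7,0],[0.4,-0.9,0],[0.4,-0.9,0],[0.4,-0.9,0]]' --rotation '[[0,0,0],[0,0,0],[0,0,0],[0,0,0],[0,0,0],[0,0,0],[0,0,0],[0,0,0],[0,0,0],[0,0,0],[0,0,0],[0,0,0]]' --hand '[-1,-1,-1,-1,-1,-1,-1,-1,-1,-1,-1,-1]'

```text
time: 13.37
tool_pos: [0.5501, 0.0436, 0.1293]
tool_rot: [[-1.0, -0.0, -0.005], [-0.0, 1.0, -0.001], [0.005, -0.001, -1.0]]
force: [0.1, -0.1, -0.7]
width: 0.0428
finger_force: 15.0
```

Request:
play_rows --slide '[[0.4,-0.9,0],[0.4,-0.9,0],[0.4,-0.9,0],[0.4,-0.9,0],[0.4,-0.9,0],[0.45,-0.9,0],[0.45,-0.9,0],[0.45,-0.9,0],[0.45,-0.9,0],[0.3,-0.8,0],[0.2,-0.3,0],[0,0,0]]' --rotation '[[0,0,0],[0,0,0],[0,0,0],[0,0,0],[0,0,0],[0,0,0],[0,0,0],[0,0,0],[0,0,0],[0,0,0],[0,0,0],[0,0,0]]' --hand '[-1,-1,-1,-1,-1,-1,-1,-1,-1,-1,-1,-1]'

```text
time: 14.37
tool_pos: [0.4428, -0.1859, 0.1302]
tool_rot: [[-1.0, 0.003, -0.003], [0.003, 1.0, 0.001], [0.003, 0.001, -1.0]]
force: [0.1, 0.1, -1.0]
width: 0.0432
finger_force: 15.0
```

```bash
python3 - <<'E'
from h import *
p=[]
s=snap('side','s2.png');print([np.round(manip.state()[k],4) for k in('tool_pos','force','width')])
S=s['image'];T=snap('top','t2.png')['image']
c=np.hstack([cv2.resize(S[150:310,270:430],(390,390)),cv2.resize(T[140:270,240:430],(410,390))])
cv2.imwrite('pics/c4.png',c[:,:,::-1])
E
```

```text
[array([ 0.4437, -0.1849,  0.1305]), array([-0.4355, -0.5744, -0.9429]), np.float64(0.043)]
```

View pics/c4.png

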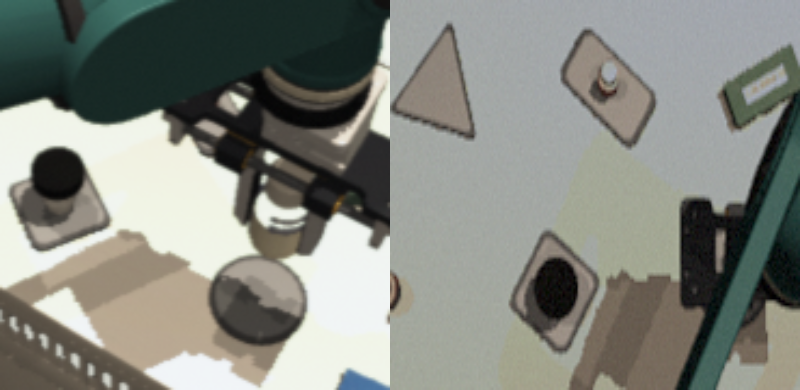

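The oil bottle hangs upright over the round pad (pad at about (258,300) in the left half), and the triangle is now empty. Lowering.

Request:
play_rows --slide '[[-0.06,0,0.5],[0,0,0.7],[0,0,0.8],[0,0,0.8],[0,0,0.6],[0,0,0.4],[0,0,0.2],[0,0,0.15],[0,0,0.1],[0,0,0.05],[0,0,0],[0,0,0]]' --rotation '[[0,0,0],[0,0,0],[0,0,0],[0,0,0],[0,0,0],[0,0,0],[0,0,0],[0,0,0],[0,0,0],[0,0,0],[0,0,0],[0,0,0]]' --hand '[-1,-1,-1,-1,-1,-1,-1,-1,-1,-1,-1,-1]'

```text
time: 15.47
tool_pos: [0.4471, -0.1852, 0.0252]
tool_rot: [[-1.0, 0.0, 0.001], [0.0, 1.0, -0.001], [-0.001, -0.001, -1.0]]
force: [0.4, 0.1, -0.2]
width: 0.043
finger_force: 15.0
```

```bash
python3 - <<'E'
from h import *
from m import padpts
print([np.round(manip.state()[k],4) for k in('tool_pos','force')])
for s,b in(('t2.npz',(236,142,284,192)),):
    q=padpts(dict(np.load('pics/'+s)),b,.005); M=cv2.moments(q[:,None]);print('tri',M['m10']/M['m00'],M['m01']/M['m00'],M['m00'], cv2.minEnclosingTriangle(q[:,None])[1][:,0].mean(0))
E
```

```text
oil [0.5976 0.1385 0.1042] gap 0.0008 exp z 0.101 top-ray xy [0.5985 0.1386] side-ray [0.5997 0.1407]
thin [ 0.5987 -0.0459  0.0661] gap 0.0022 exp z 0.057 top-ray xy [ 0.6    -0.0454] side-ray [ 0.6061 -0.0437]
lens [0.432  0.009  0.0716] gap 0.001 exp z 0.068 top-ray xy [0.4319 0.0094] side-ray [0.4342 0.0101]
wide [ 0.4452 -0.1827  0.0749] gap 0.0004 exp z 0.073 top-ray xy [ 0.4455 -0.1832] side-ray [ 0.4461 -0.1822]
triangle top [592.7413 136.0921] [[657.2604370117188, 136.08135986328125], [545.2119750976562, 67.32301330566406], [575.7515258789062, 204.8719024658203]]
triangle side [595.8443 138.639 ] [[663.7321166992188, 138.71328735351562], [546.1884155273438, 68.4866714477539], [577.6123046875, 208.71710205078125]]
long top ((596.142822265625, -48.554359436035156), (106.20064544677734, 54.979576110839844), 54.3856315612793)
long side ((599.475830078125, -47.744815826416016), (106.11775207519531, 56.2330207824707), 54.08143997192383)
square top ((429.69158935546875, 9.156387329101562), (79.42423248291016, 76.26008605957031), 55.57825469970703)
square side ((438.6318054199219, 18.67562484741211), (104.97147369384766, 76.75731658935547), 55.84912109375)
round top ((445.16668701171875, -185.00892639160156), 42.82260513305664) ((444.725830078125, -185.1356201171875), (81.4880142211914, 83.70306396484375), 14.159366607666016)
round side ((450.94659423828125, -184.64077758789062), 46.466033935546875) ((448.5768127441406, -184.60411071777344), (82.16780090332031, 88.6285400390625), 103.57958984375)
[array([ 0.4471, -0.1852,  0.0252]), array([ 0.4256,  0.1391, -0.1874])]
tri 593.2904666599344 143.2183105023724 4360.2984389851335 [593.0436 142.8933]
```

Request:
play_rows --slide '[[0,0,0.05],[0,0,0.04],[0,0,0],[0,0,0]]' --rotation '[[0,0,0],[0,0,0],[0,0,0],[0,0,0]]' --hand '[-1,-1,-1,-1]'

```text
time: 15.8
tool_pos: [0.4465, -0.1849, 0.0222]
tool_rot: [[-1.0, 0.0, -0.0], [0.0, 1.0, 0.0], [0.0, 0.0, -1.0]]
force: [-0.1, -0.1, -1.1]
width: 0.0431
finger_force: 15.0
```

Request:
play_rows --slide '[[0,0,0],[0,0,0],[0,0,0],[0,0,0],[0,0,0],[0,0,-0.7],[0,0,-0.9],[0,0,-0.9],[0,0,-0.9],[0,0,-0.9],[0,0,-0.9],[0,0,-0.9]]' --rotation '[[0,0,0],[0,0,0],[0,0,0],[0,0,0],[0,0,0],[0,0,0],[0,0,0],[0,0,0],[0,0,0],[0,0,0],[0,0,0],[0,0,0]]' --hand '[0.1,0.3,0.7,1,1,1,1,1,1,1,1,1]'

```text
time: 16.8
tool_pos: [0.4464, -0.1848, 0.1759]
tool_rot: [[-1.0, 0.0, 0.0], [0.0, 1.0, -0.0], [-0.0, -0.0, -1.0]]
force: [-0.2, -0.5, 0.5]
width: 0.0939
finger_force: 0.0
```

Request:
play_rows --slide '[[-0.87,0.79,0],[-0.87,0.79,0],[-0.87,0.79,0],[-0.87,0.79,0],[-0.87,0.79,0],[-0.87,0.79,0],[-0.87,0.79,0],[0,0,0],[0,0,0],[0,0,0]]' --rotation '[[0,0,0],[0,0,0],[0,0,0],[0,0,0],[0,0,0],[0,0,0],[0,0,0],[0,0,0],[0,0,0],[0,0,0]]' --hand '[1,1,1,1,1,1,1,1,1,1]'

```text
time: 17.63
tool_pos: [0.5984, -0.0469, 0.1744]
tool_rot: [[-1.0, -0.0, -0.001], [-0.0, 1.0, -0.0], [0.001, -0.0, -1.0]]
force: [-0.1, 0.1, -0.1]
width: 0.0939
finger_force: 0.0
```

```bash
sed -i 's/^for n,a,b,h/if __name__=="__main__":\n  for n,a,b,h/;s/^for n in B:/for n in (B if __name__=="__main__" else []):/' m.py; python3 - <<'E'
from h import *
print(np.round(manip.state()['tool_pos'],4))
S=snap('side','s3.png')['image'];T=snap('top','t3.png')['image']
c=np.hstack([cv2.resize(S[130:310,270:430],(400,450)),cv2.resize(T[140:270,300:430],(400,450))])
cv2.imwrite('pics/c5.png',c[:,:,::-1])
E
```

```text
[ 0.5984 -0.0469  0.1744]
```

View pics/c5.png

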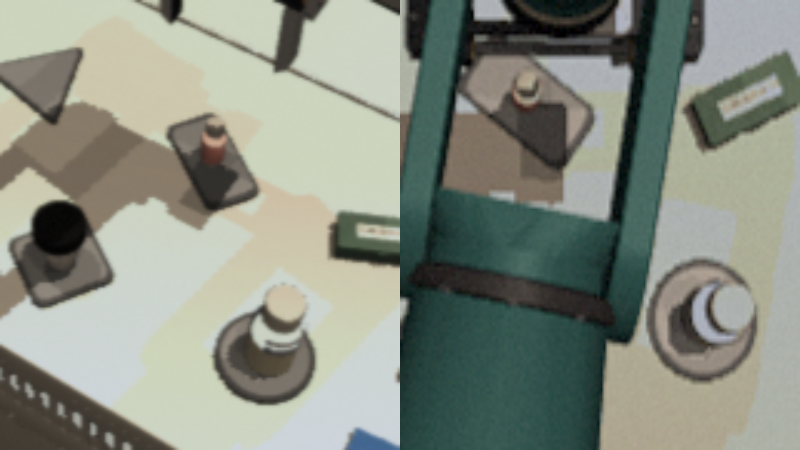

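The oil bottle stands upright and centred on the round pad (left half about (270,345), right half about (705,320)). Descending on the thin bottle.

Request:
play_rows --slide '[[0,0,0.5],[0,0,0.8],[0,0,0.8],[0,0,0.8],[0,0,0.8],[0,0,0.8],[0,0,0.8],[0,0,0.6],[0,0,0.4],[0,0,0.15],[0,0,0],[0,0,0]]' --rotation '[[0,0,0],[0,0,0],[0,0,0],[0,0,0],[0,0,0],[0,0,0],[0,0,0],[0,0,0],[0,0,0],[0,0,0],[0,0,0],[0,0,0]]' --hand '[1,1,1,1,1,1,1,1,1,1,1,1]'

```text
time: 18.73
tool_pos: [0.5992, -0.047, 0.0141]
tool_rot: [[-1.0, 0.0, 0.001], [0.0, 1.0, -0.0], [-0.001, -0.0, -1.0]]
force: [-0.7, -0.4, -0.1]
width: 0.0938
finger_force: 0.0
```

Request:
play_rows --slide '[[0,0,0],[0,0,0],[0,0,0],[0,0,0],[0,0,0],[0,0,0],[0,0,0],[0,0,0],[0,0,0],[0,0,0],[0,0,0],[0,0,0]]' --rotation '[[0,0,0],[0,0,0],[0,0,0],[0,0,0],[0,0,0],[0,0,0],[0,0,0],[0,0,0],[0,0,0],[0,0,0],[0,0,0],[0,0,0]]' --hand '[0.2,0,-0.1,-0.2,-0.3,-0.4,-0.45,-0.5,-0.6,-0.8,-1,-1]' --force 10

```text
time: 19.73
tool_pos: [0.5988, -0.0466, 0.0134]
tool_rot: [[-1.0, 0.0, -0.0], [0.0, 1.0, 0.0], [0.0, 0.0, -1.0]]
force: [-0.5, 0.2, -0.3]
width: 0.0231
finger_force: 10.0
```

Request:
play_rows --slide '[[0,0,-0.5],[0,0,-0.8],[0,0,-0.8],[0,0,-0.7],[0,0.6,0],[0,0.9,0],[0.1,0.9,0],[0.1,0.9,0],[0,0.9,0],[0,0.9,0],[0,0.9,0],[0,0.9,0]]' --rotation '[[0,0,0],[0,0,0],[0,0,0],[0,0,0],[0,0,0],[0,0,0],[0,0,0],[0,0,0],[0,0,0],[0,0,0],[0,0,0],[0,0,0]]' --hand '[-1,-1,-1,-1,-1,-1,-1,-1,-1,-1,-1,-1]'

```text
time: 20.73
tool_pos: [0.5929, 0.1281, 0.0828]
tool_rot: [[-1.0, -0.0, -0.001], [-0.0, 1.0, 0.0], [0.001, 0.0, -1.0]]
force: [-0.4, -0.2, -0.5]
width: 0.0227
finger_force: 10.0
```

Request:
play_rows --slide '[[0,0.5,0],[0,0.18,0],[0,0,0.4],[0,0,0.7],[0,0,0.7],[0,0,0.5],[0,0,0.2],[0,0,0.1],[0,0,0.1],[0,0,0],[0,0,0]]' --rotation '[[0,0,0],[0,0,0],[0,0,0],[0,0,0],[0,0,0],[0,0,0],[0,0,0],[0,0,0],[0,0,0],[0,0,0],[0,0,0]]' --hand '[-1,-1,-1,-1,-1,-1,-1,-1,-1,-1,-1]'

```text
time: 21.65
tool_pos: [0.5946, 0.1427, 0.0169]
tool_rot: [[-1.0, 0.0, 0.002], [0.0, 1.0, 0.0], [-0.002, 0.0, -1.0]]
force: [0.2, 0.7, -0.4]
width: 0.0232
finger_force: 10.0
```

```bash
python3 - <<'E'
from h import *
from m import padpts
print(np.round(manip.state()['tool_pos'],4))
s=snap('top','t4.png');snap('side','s4.png')
q=padpts(s,(314,144,368,194),.005);print(cv2.minAreaRect(q))
print('oil',onz(s,408.9,228.1,.101))
E
```

```text
[0.5946 0.1427 0.0169]
((591.7037963867188, -40.52570724487305), (103.71072387695312, 119.01536560058594), 0.6618558764457703)
oil [ 0.4488 -0.1927  0.101 ]
```

Request:
play_rows --slide '[[0,0,0.07],[0,0,0.06],[0,0,0],[0,0,0]]' --rotation '[[0,0,0],[0,0,0],[0,0,0],[0,0,0]]' --hand '[-1,-1,-1,-1]'

```text
time: 22.08
tool_pos: [0.5943, 0.1429, 0.0133]
tool_rot: [[-1.0, 0.0, 0.001], [0.0, 1.0, 0.0], [-0.001, 0.0, -1.0]]
force: [0.1, 0.3, 1.7]
width: 0.0231
finger_force: 10.0
```

Request:
play_rows --slide '[[0,0,0],[0,0,0],[0,0,0],[0,0,0],[0,0,0],[0,0,0],[0,0,-0.7],[0,0,-0.9],[0,0,-0.9],[0,0,-0.9],[0,0,-0.9],[0,0,-0.9]]' --rotation '[[0,0,0],[0,0,0],[0,0,0],[0,0,0],[0,0,0],[0,0,0],[0,0,0],[0,0,0],[0,0,0],[0,0,0],[0,0,0],[0,0,0]]' --hand '[-0.3,-0.1,0.2,0.5,0.8,1,1,1,1,1,1,1]'

```text
time: 23.08
tool_pos: [0.5937, 0.1428, 0.1438]
tool_rot: [[-1.0, 0.0, -0.0], [0.0, 1.0, 0.0], [0.0, 0.0, -1.0]]
force: [-0.5, 0.2, -0.2]
width: 0.0936
finger_force: 0.0
```

Request:
play_rows --slide '[[0.93,-0.76,0],[0.93,-0.76,0],[0.93,-0.76,0],[0.93,-0.76,0],[0.93,-0.76,0],[0.93,-0.76,0],[0.92,-0.76,0],[0,0,0],[0,0,0]]' --rotation '[[0,0,0],[0,0,0],[0,0,0],[0,0,0],[0,0,0],[0,0,0],[0,0,0],[0,0,0],[0,0,0]]' --hand '[1,1,1,1,1,1,1,1,1]'

```text
time: 23.83
tool_pos: [0.4309, 0.0093, 0.1431]
tool_rot: [[-1.0, 0.002, 0.001], [0.002, 1.0, 0.0], [-0.001, 0.0, -1.0]]
force: [0.5, -0.7, -0.0]
width: 0.0942
finger_force: 0.0
```

```bash
python3 - <<'E'
from h import *
from m import padpts
print(np.round(manip.state()['tool_pos'],4))
s=snap('top','t5.png');S=snap('side','s5.png')
for k,b in((s,(314,144,368,194)),(S,(330,170,382,220))):
    print(cv2.minAreaRect(padpts(k,b,.005)))
c=np.hstack([cv2.resize(S['image'][120:310,250:430],(400,422)),cv2.resize(s['image'][140:270,230:430],(400,422))])
cv2.imwrite('pics/c6.png',c[:,:,::-1])
E
```

```text
[0.4309 0.0093 0.1431]
((596.142822265625, -48.554359436035156), (106.20064544677734, 54.979576110839844), 54.3856315612793)
((599.045654296875, -48.451454162597656), (107.76700592041016, 56.10063934326172), 54.08143615722656)
```

View pics/c6.png

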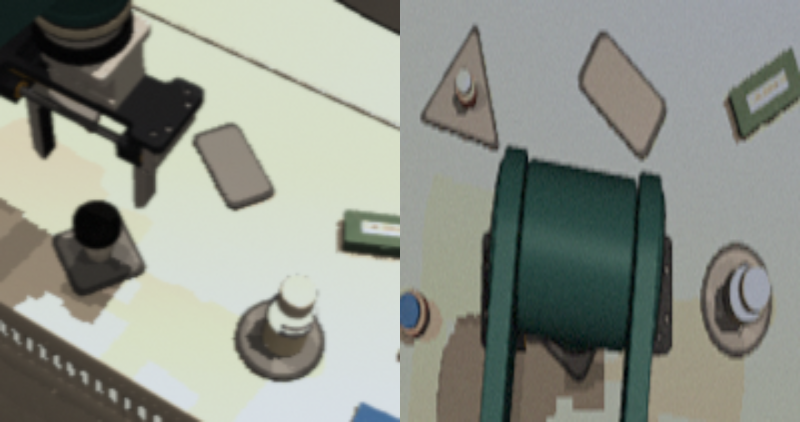

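The thin bottle is upright and centred on the triangle, and the oil bottle is still fine. The lens case comes next, gripped by its lid.

Request:
play_rows --slide '[[0,0,0.5],[0,0,0.8],[0,0,0.8],[0,0,0.8],[0,0,0.6],[0,0,0.4],[0,0,0.25],[0,0,0],[0,0,0],[0,0,0]]' --rotation '[[0,0,0],[0,0,0],[0,0,0],[0,0,0],[0,0,0],[0,0,0],[0,0,0],[0,0,0],[0,0,0],[0,0,0]]' --hand '[1,1,1,1,1,1,1,1,1,1]'

```text
time: 24.77
tool_pos: [0.4324, 0.0099, 0.04]
tool_rot: [[-1.0, -0.0, 0.002], [-0.0, 1.0, -0.0], [-0.002, -0.0, -1.0]]
force: [0.3, 0.4, -1.0]
width: 0.0943
finger_force: 0.0
```

Request:
play_rows --slide '[[0,0,0],[0,0,0],[0,0,0],[0,0,0],[0,0,0],[0,0,0],[0,0,0],[0,0,0],[0,0,0],[0,0,0],[0,0,0],[0,0,0]]' --rotation '[[0,0,0],[0,0,0],[0,0,0],[0,0,0],[0,0,0],[0,0,0],[0,0,0],[0,0,0],[0,0,0],[0,0,0],[0,0,0],[0,0,0]]' --hand '[0.4,0.2,0.1,0,-0.1,-0.2,-0.3,-0.4,-0.6,-0.8,-1,-1]' --force 14

```text
time: 25.77
tool_pos: [0.4313, 0.0099, 0.039]
tool_rot: [[-1.0, 0.0, -0.0], [0.0, 1.0, 0.0], [0.0, 0.0, -1.0]]
force: [-0.3, 0.9, -0.0]
width: 0.0466
finger_force: 14.0
```

Request:
play_rows --slide '[[0,0,-0.5],[0,0,-0.8],[0,0,-0.8],[0,0,-0.7],[-0.5,-0.2,0],[-0.8,-0.3,0],[-0.9,-0.3,0],[-0.9,-0.3,0],[-0.9,-0.3,0],[-0.9,-0.3,0],[-0.9,-0.3,0],[-0.6,-0.24,0]]' --rotation '[[0,0,0],[0,0,0],[0,0,0],[0,0,0],[0,0,0],[0,0,0],[0,0,0],[0,0,0],[0,0,0],[0,0,0],[0,0,0],[0,0,0]]' --hand '[-1,-1,-1,-1,-1,-1,-1,-1,-1,-1,-1,-1]'

```text
time: 26.77
tool_pos: [0.5928, -0.0469, 0.1082]
tool_rot: [[-1.0, 0.0, -0.0], [0.0, 1.0, -0.0], [0.0, -0.0, -1.0]]
force: [0.7, 0.0, -0.1]
width: 0.0463
finger_force: 14.0
```

Request:
play_rows --slide '[[-0.23,-0.1,0],[0,0,0],[0,0,0.4],[0,0,0.7],[0,0,0.7],[0,0,0.5],[0,0,0.2],[0,0,0.1],[0,0,0.1],[0,0,0],[0,0,0]]' --rotation '[[0,0,0],[0,0,0],[0,0,0],[0,0,0],[0,0,0],[0,0,0],[0,0,0],[0,0,0],[0,0,0],[0,0,0],[0,0,0]]' --hand '[-1,-1,-1,-1,-1,-1,-1,-1,-1,-1,-1]'

```text
time: 27.68
tool_pos: [0.5977, -0.0487, 0.0425]
tool_rot: [[-1.0, 0.0, 0.002], [0.0, 1.0, -0.0], [-0.002, -0.0, -1.0]]
force: [0.7, -0.2, -0.9]
width: 0.0465
finger_force: 14.0
```

```bash
python3 - <<'E'
from h import *
from m import padpts
print(np.round(manip.state()['tool_pos'],4))
s=snap('top','t6.png');S=snap('side','s6.png')
for k,b in((s,(290,212,342,264)),(S,(268,206,322,258))):
    print(cv2.minAreaRect(padpts(k,b,.005)))
E
```

```text
[ 0.5977 -0.0487  0.0425]
((441.68890380859375, 23.900169372558594), (70.9926986694336, 150.33900451660156), 44.805850982666016)
((440.8820495605469, 7.508636474609375), (88.29537200927734, 171.02696228027344), 69.91959381103516)
```

Lower the last 3.5 mm (reference TCP z 0.039).

Request:
play_rows --slide '[[0,0,0.07],[0,0,0.06],[0,0,0],[0,0,0]]' --rotation '[[0,0,0],[0,0,0],[0,0,0],[0,0,0]]' --hand '[-1,-1,-1,-1]'

```text
time: 28.12
tool_pos: [0.5976, -0.0487, 0.0389]
tool_rot: [[-1.0, 0.0, 0.001], [0.0, 1.0, 0.0], [-0.001, 0.0, -1.0]]
force: [-0.2, 0.8, 1.7]
width: 0.0464
finger_force: 14.0
```

Request:
play_rows --slide '[[0,0,0],[0,0,0],[0,0,0],[0,0,0],[0,0,0],[0,0,0],[0,0,-0.7],[0,0,-0.8],[0,0,-0.8],[0,0,-0.9],[0,0,-0.9],[0,0,-0.9]]' --rotation '[[0,0,0],[0,0,0],[0,0,0],[0,0,0],[0,0,0],[0,0,0],[0,0,0],[0,0,0],[0,0,0],[0,0,0],[0,0,0],[0,0,0]]' --hand '[0.1,0.3,0.5,0.8,1,1,1,1,1,1,1,1]'

```text
time: 29.12
tool_pos: [0.5969, -0.0487, 0.1642]
tool_rot: [[-1.0, 0.0, -0.0], [0.0, 1.0, 0.0], [0.0, 0.0, -1.0]]
force: [0.2, 0.6, 0.3]
width: 0.094
finger_force: 0.0
```

Request:
play_rows --slide '[[0.6,0.91,0],[0.6,0.91,0],[0.6,0.91,0],[0.6,0.91,0],[0.6,0.91,0],[0.6,0.91,0],[0.6,0.91,0],[0.6,0.91,0],[0.6,0.91,0],[0.6,0.91,0],[0.65,0.92,0],[0,0,0]]' --rotation '[[0,0,0],[0,0,0],[0,0,0],[0,0,0],[0,0,0],[0,0,0],[0,0,0],[0,0,0],[0,0,0],[0,0,0],[0,0,0],[0,0,0]]' --hand '[1,1,1,1,1,1,1,1,1,1,1,1]'

```text
time: 30.12
tool_pos: [0.4283, 0.2051, 0.1635]
tool_rot: [[-1.0, -0.005, -0.001], [-0.005, 1.0, 0.002], [0.001, 0.002, -1.0]]
force: [0.2, -0.4, 0.3]
width: 0.0942
finger_force: 0.0
```

```bash
python3 - <<'E'
from h import *
from m import padpts
print(np.round(manip.state()['tool_pos'],4))
s=snap('top','t7.png');S=snap('side','s7.png')
for k,b in((s,(290,212,342,264)),(S,(268,206,322,258))):
    print(cv2.minAreaRect(padpts(k,b,.005)))
c=np.hstack([cv2.resize(S['image'][120:310,190:430],(400,317)),cv2.resize(s['image'][140:270,200:430],(400,317))])
cv2.imwrite('pics/c7.png',c[:,:,::-1])
E
```

```text
[0.4283 0.2051 0.1635]
((424.77020263671875, 18.2730712890625), (107.44429779052734, 112.49143981933594), 0.6469521522521973)
((430.4260559082031, 15.888572692871094), (94.45864868164062, 104.8246841430664), 35.90234375)
```

View pics/c7.png

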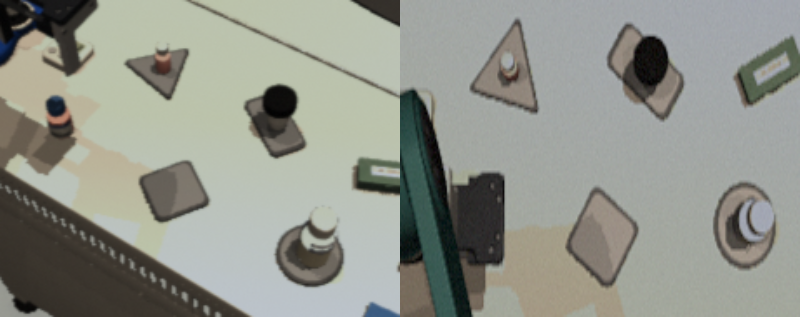

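The lens case stands centred on the long pad and the square is free. Now fetch the wide bottle again.

Request:
play_rows --slide '[[-0.07,-0.1,0.4],[0,0,0.8],[0,0,0.8],[0,0,0.8],[0,0,0.8],[0,0,0.8],[0,0,0.8],[0,0,0.5],[0,0,0.3],[0,0,0],[0,0,0]]' --rotation '[[0,0,0],[0,0,0],[0,0,0],[0,0,0],[0,0,0],[0,0,0],[0,0,0],[0,0,0],[0,0,0],[0,0,0],[0,0,0]]' --hand '[1,1,1,1,1,1,1,1,1,1,1]'

```text
time: 31.13
tool_pos: [0.4329, 0.1986, 0.0129]
tool_rot: [[-1.0, 0.001, -0.001], [0.001, 1.0, -0.0], [0.001, -0.0, -1.0]]
force: [0.3, 0.2, -0.3]
width: 0.094
finger_force: 0.0
```

Request:
play_rows --slide '[[0,0,0],[0,0,0],[0,0,0],[0,0,0],[0,0,0],[0,0,0],[0,0,0],[0,0,0],[0,0,0],[0,0,0],[0,0,0],[0,0,0]]' --rotation '[[0,0,0],[0,0,0],[0,0,0],[0,0,0],[0,0,0],[0,0,0],[0,0,0],[0,0,0],[0,0,0],[0,0,0],[0,0,0],[0,0,0]]' --hand '[0.2,0,-0.1,-0.2,-0.3,-0.4,-0.5,-0.6,-0.7,-0.8,-0.9,-1]' --force 12

```text
time: 32.13
tool_pos: [0.4325, 0.1994, 0.0132]
tool_rot: [[-1.0, 0.0, -0.0], [0.0, 1.0, 0.0], [0.0, 0.0, -1.0]]
force: [-0.9, -1.5, -0.3]
width: 0.0333
finger_force: 11.9
```

```bash
python3 - <<'E'
from h import *
T=dict(np.load('pics/t7.npz'));S=dict(np.load('pics/s7.npz'))
print(onz(T,316.15,235.96,.006),onz(S,294.25,235.4,.006))
E
```

```text
[0.43533026 0.01203291 0.006     ] [0.43138815 0.00997077 0.006     ]
```

Request:
play_rows --slide '[[0,0,-0.5],[0,0,-0.8],[0,0,-0.8],[0,0,-0.9],[0,-0.6,0],[0,-0.9,0],[0,-0.9,0],[0,-0.9,0],[0,-0.9,0],[0,-0.9,0],[0,-0.9,0],[0,-0.9,0]]' --rotation '[[0,0,0],[0,0,0],[0,0,0],[0,0,0],[0,0,0],[0,0,0],[0,0,0],[0,0,0],[0,0,0],[0,0,0],[0,0,0],[0,0,0]]' --hand '[-1,-1,-1,-1,-1,-1,-1,-1,-1,-1,-1,-1]'

```text
time: 33.13
tool_pos: [0.4322, 0.0257, 0.0881]
tool_rot: [[-1.0, -0.0, -0.0], [-0.0, 1.0, -0.0], [0.0, -0.0, -1.0]]
force: [0.6, 0.4, 0.0]
width: 0.034
finger_force: 11.9
```

Request:
play_rows --slide '[[-0.02,-0.5,0],[0,-0.18,0],[0,0,0.4],[0,0,0.7],[0,0,0.7],[0,0,0.4],[0,0,0.2],[0,0,0.1],[0,0,0.1],[0,0,0],[0,0,0],[0,0,0]]' --rotation '[[0,0,0],[0,0,0],[0,0,0],[0,0,0],[0,0,0],[0,0,0],[0,0,0],[0,0,0],[0,0,0],[0,0,0],[0,0,0],[0,0,0]]' --hand '[-1,-1,-1,-1,-1,-1,-1,-1,-1,-1,-1,-1]'

```text
time: 34.13
tool_pos: [0.4338, 0.0098, 0.024]
tool_rot: [[-1.0, -0.0, 0.002], [-0.0, 1.0, -0.0], [-0.002, -0.0, -1.0]]
force: [0.4, 0.2, -0.8]
width: 0.034
finger_force: 11.9
```

Request:
play_rows --slide '[[0,0,0.08],[0,0,0.07],[0,0,0.04],[0,0,0],[0,0,0]]' --rotation '[[0,0,0],[0,0,0],[0,0,0],[0,0,0],[0,0,0]]' --hand '[-1,-1,-1,-1,-1]'

```text
time: 34.55
tool_pos: [0.4333, 0.0098, 0.0191]
tool_rot: [[-1.0, 0.0, 0.001], [0.0, 1.0, 0.0], [-0.001, 0.0, -1.0]]
force: [-1.5, 0.8, 4.4]
width: 0.034
finger_force: 12.0
```

Contact was felt (4.4 N). Release, lift and move aside to look.

Request:
play_rows --slide '[[0,0,0],[0,0,0],[0,0,0],[0,0,0],[0,0,0],[0,0,0],[0,0,-0.7],[0,0,-0.9],[0,0,-0.9],[0,0,-0.9],[0,0,-0.9],[0,0,-0.9]]' --rotation '[[0,0,0],[0,0,0],[0,0,0],[0,0,0],[0,0,0],[0,0,0],[0,0,0],[0,0,0],[0,0,0],[0,0,0],[0,0,0],[0,0,0]]' --hand '[-0.1,0.1,0.4,0.7,1,1,1,1,1,1,1,1]'

```text
time: 35.55
tool_pos: [0.4329, 0.0098, 0.1495]
tool_rot: [[-1.0, 0.0, 0.0], [0.0, 1.0, 0.0], [-0.0, 0.0, -1.0]]
force: [-0.1, 0.1, -0.1]
width: 0.094
finger_force: 0.0
```

Request:
play_rows --slide '[[0,0.9,-0.2],[0,0.9,-0.2],[0,0.9,-0.2],[0,0.9,-0.2],[0,0.9,-0.2],[0,0.9,-0.2],[0,0.9,-0.2],[0,0.9,-0.2],[0,0.9,0],[0,0.9,0],[0,0.9,0],[0,0.9,0]]' --rotation '[[0,0,0],[0,0,0],[0,0,0],[0,0,0],[0,0,0],[0,0,0],[0,0,0],[0,0,0],[0,0,0],[0,0,0],[0,0,0],[0,0,0]]' --hand '[1,1,1,1,1,1,1,1,1,1,1,1]'

```text
time: 36.55
tool_pos: [0.4329, 0.281, 0.1884]
tool_rot: [[-1.0, -0.0, 0.0], [-0.0, 1.0, -0.0], [-0.0, -0.0, -1.0]]
force: [0.5, -0.0, 0.2]
width: 0.0941
finger_force: 0.0
```

```bash
python3 - <<'E'
from h import *
s=snap('top','t8.png');S=snap('side','s8.png')
c=np.hstack([cv2.resize(S['image'][120:310,250:430],(360,380)),cv2.resize(s['image'][140:264,230:430],(440,273)) if 0 else cv2.copyMakeBorder(cv2.resize(s['image'][140:264,230:430],(440,273)),0,107,0,0,cv2.BORDER_CONSTANT)])
cv2.imwrite('pics/c8.png',c[:,:,::-1])
T=s
for n,p in dict(round=(.4455,-.185,.101),square=(.431,.0098,.073),long=(.597,-.0485,.068),tri=(.594,.143,.057)).items(): print(n,'expected cap px top',proj(T,p),'side',proj(S,p))
im=s['image'].astype(int)
def cen(m,x0,y0,x1,y1):
    v,u=np.nonzero(m[y0:y1,x0:x1]);return u.mean()+x0,v.mean()+y0,len(u)
a=cen(im.sum(2)<90,320,140,365,190);print('lens',a,onz(s,*a[:2],.068))
a=cen(im[...,2]-im[...,0]>25,295,212,340,262);print('wide',a,onz(s,*a[:2],.073))
E
```

```text
round expected cap px top [405.40450107 229.54514922] side [380.88660629 251.27550435]
square expected cap px top [317.02664541 235.96839527] side [292.95841456 218.85413505]
long expected cap px top [343.06161848 164.49707858] side [356.69368315 179.07380637]
tri expected cap px top [260.66826486 165.89988908] side [285.29664371 148.68284222]
lens (np.float64(343.5779220779221), np.float64(164.67857142857142), 308) [ 0.59658563 -0.04969324  0.068     ]
wide (np.float64(317.7977528089888), np.float64(235.6629213483146), 89) [0.43170938 0.00806557 0.073     ]
```

View pics/c8.png

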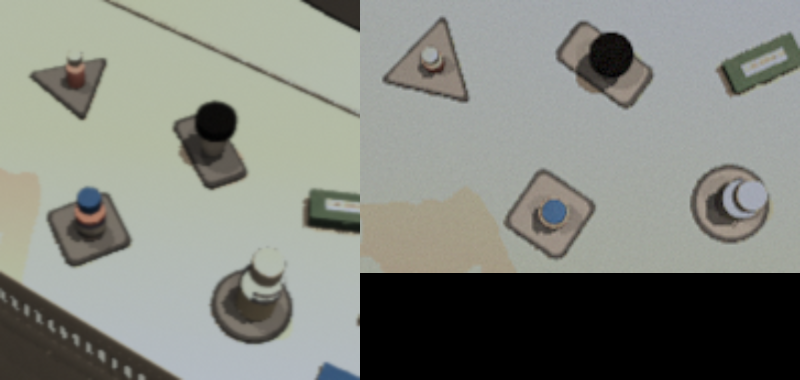

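Everything is upright. The lens case and wide bottle are within 2 mm, but the oil cap looks a few px off, so I'll measure it better.

```bash
python3 - <<'E'
from h import *
T=dict(np.load('pics/t8.npz'));S=dict(np.load('pics/s8.npz'))
a=cv2.resize(T['image'][205:260,370:425],(400,400),interpolation=cv2.INTER_NEAREST);b=cv2.resize(S['image'][235:300,350:405],(400,473),interpolation=cv2.INTER_NEAREST)[:473]
c=np.hstack([cv2.copyMakeBorder(a,0,73,0,0,cv2.BORDER_CONSTANT),b]);
# expected base/shoulder/cap circles for a bottle centred at (.4455,-.185)
t=np.linspace(0,2*np.pi,60)
for z,r in((.006,.042),(.006,.022),(.078,.022),(.101,.016)):
    for s,x0,y0,f,ox in((T,370,205,400/55,0),(S,350,235,400/55,400)):
        P=np.array([((proj(s,(.4455+r*np.cos(k),-.185+r*np.sin(k),z))-(x0,y0)+.5)*f)+(ox,0) for k in t]).astype(np.int32)
        cv2.polylines(c,[P],True,(255,0,0) if z>.09 else (0,160,0) if z>.05 else (0,0,255),1)
cv2.imwrite('pics/c9.png',c[:,:,::-1])
E
```

```text
(no output)
```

View pics/c9.png

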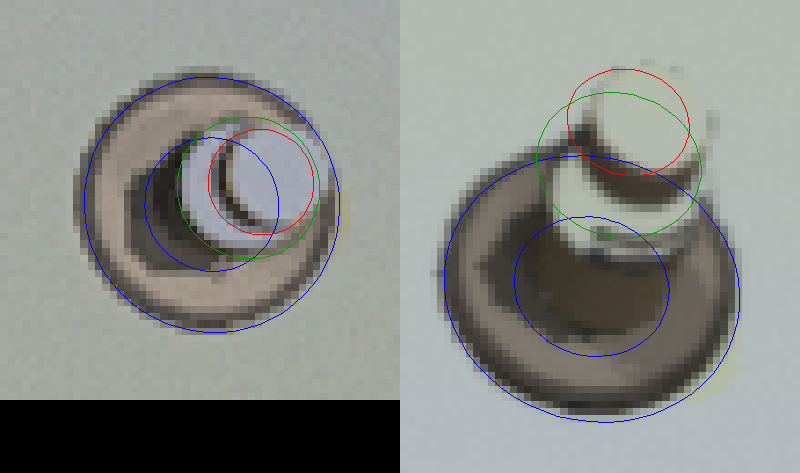

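The overlay shows the pad centred about 1 px left of my circle in the top half. The cap sits about 2 px right of it there, and about 2 px right in the side half too. The oil bottle is therefore some 5–6 mm off towards −y. I'll check the numbers, regrasp and shift it.

```bash
python3 - <<'E'
from h import *
from m import padpts
T=dict(np.load('pics/t8.npz'));S=dict(np.load('pics/s8.npz'))
for s,b in((T,(374,208,422,258)),(S,(350,246,402,298)),(T,(236,142,284,192))):
    q=padpts(s,b,.005);print(cv2.minEnclosingCircle(cv2.convexHull(q)),cv2.fitEllipse(cv2.convexHull(q)))
s2=dict(np.load('pics/s2.npz'));print('empty round, side',cv2.fitEllipse(cv2.convexHull(padpts(s2,(350,246,402,298),.005))))
# cap in top image: bluish white
im=T['image'].astype(int)[212:250,385:420]; m=((im[...,2]-im[...,0])>3)&(im.sum(2)>440)
for r in range(10,30,3): print(212+r,''.join('#' if x else '.' for x in m[r]))
f=400/55
print('cap top',onz(T,370+ (277/f)-.5,205+178/f-.5,.101),'cap side',onz(S,350+248/f-.5,235+117/f-.5,.101))
print('pad top',onz(T,370+205/f-.5,205+200/f-.5,.005),'pad side',onz(S,350+187/f-.5,235+280/f-.5,.005))
E
```

```text
((443.4778747558594, -187.158935546875), 44.81892013549805) ((444.4743957519531, -186.5536346435547), (82.03491973876953, 88.7532730102539), 178.30197143554688)
((455.5549011230469, -185.0812530517578), 51.09495162963867) ((453.2306213378906, -185.20960998535156), (87.26372528076172, 100.98401641845703), 111.23927307128906)
((593.36767578125, 143.53213500976562), 55.22030258178711) ((587.19677734375, 142.3260498046875), (91.37879180908203, 115.17603302001953), 57.44215393066406)
empty round, side ((452.211669921875, -179.80313110351562), (99.24349212646484, 153.72103881835938), 79.1950912475586)
222 ................#..................
225 ............###...###########......
228 ..........####...#############.....
231 ..........####....###########......
234 ............####.....######........
237 ...............#########...........
240 ...................................
cap top [ 0.4468 -0.1898  0.101 ] cap side [ 0.4496 -0.1887  0.101 ]
pad top [ 0.447  -0.1829  0.005 ] pad side [ 0.4469 -0.1829  0.005 ]
```

Request:
play_rows --slide '[[-0.05,-0.94,0],[-0.05,-0.94,0],[-0.05,-0.94,0],[-0.05,-0.94,0],[-0.05,-0.94,0],[-0.05,-0.94,0],[-0.05,-0.94,0],[-0.05,-0.94,0],[-0.05,-0.94,0],[-0.05,-0.94,0],[-0.05,-0.94,0],[-0.05,-0.94,0]]' --rotation '[[0,0,0],[0,0,0],[0,0,0],[0,0,0],[0,0,0],[0,0,0],[0,0,0],[0,0,0],[0,0,0],[0,0,0],[0,0,0],[0,0,0]]' --hand '[1,1,1,1,1,1,1,1,1,1,1,1]'

```text
time: 37.65
tool_pos: [0.4475, -0.0041, 0.1885]
tool_rot: [[-1.0, 0.001, -0.0], [0.001, 1.0, -0.001], [0.0, -0.001, -1.0]]
force: [0.8, -0.1, -0.3]
width: 0.0939
finger_force: 0.0
```

Request:
play_rows --slide '[[0,-0.94,0],[0,-0.94,0],[0,-0.94,0],[0,-0.94,0],[0,-0.94,0],[0,-0.94,0],[0,-0.94,0],[0,-0.94,0],[0,0,0],[0,0,0]]' --rotation '[[0,0,0],[0,0,0],[0,0,0],[0,0,0],[0,0,0],[0,0,0],[0,0,0],[0,0,0],[0,0,0],[0,0,0]]' --hand '[1,1,1,1,1,1,1,1,1,1]'

```text
time: 38.48
tool_pos: [0.4472, -0.1912, 0.1882]
tool_rot: [[-1.0, 0.003, -0.001], [0.003, 1.0, 0.001], [0.001, 0.001, -1.0]]
force: [-0.7, 1.6, -0.2]
width: 0.0936
finger_force: 0.0
```

```bash
python3 - <<'E'
from h import *
print(manip.state()['tool_pos'])
T=dict(np.load('pics/t8.npz'))
im=T['image'].astype(int)[155:182,248:276]
for r in range(0,27): print(155+r,' '.join('%3d'%(x.sum()/3) for x in im[r,4:24]))
for z,n in((.057,'cap'),(.006,'base')): print(n,proj(T,(.594,.143,z)))
E
```

```text
[ 0.44722333 -0.19119973  0.18817175]
155 166 168 166 165 167 169 156 116  90 111 132 131 134 131 129 131 137 104  79 153
156 165 165 164 167 167 154 119  89 105 128 131 132 131 130 131 132 134 119  79 121
157 163 165 164 168 155 119  89 104 132 130 131 132 131 129 131 132 132 129  87  82
158 165 167 168 159 120  89 113 129 133 130 131 132 131 132 134 133 134 137 100  83
159 168 165 158 118  79 109 129 133 128 132 132 133 131 134 131 134 131 132 113  69
160 169 155 113  83 100 127 128 130 129 122 118 125 132 131 132 132 128 133 121  77
161 154 114  81 102 126 131 127 136 148 139 136 138 126 128 132 132 132 134 133  95
162 116  77 102 128 133 131 133 145 163 164 166 163 147 128 133 131 135 135 132 106
163  76  96 127 134 130 124 145 159 162 167 165 170 166 121 124 133 133 132 135 115
164 103 126 132 132 130 114 152 167 164 164 166 168 173 119 127 138 133 135 136 130
165 125 134 135 129 124 102 153 166 164 163 166 171 175 111 139 123 117 125 133 134
166 134 128 133 134 126  95 132 163 167 166 171 171 151  92 143  92  95 112 122 133
167 136 133 133 131 124  92 120 131 155 166 169 146  8
[... 570 characters left out ...]
 68  71  65  99 132 128 125 126 122 131 136 135
175 135 129 131 133 134 135 113 109 109 108 105 131 134 136 136 136 135 131 136 134
176 134 131 132 135 135 134 134 136 138 134 137 136 135 134 132 137 132 135 134 133
177 134 134 137 132 132 129 134 136 134 134 134 136 133 135 135 133 136 133 132 136
178 110 114 119 124 133 135 133 136 135 134 135 131 133 130 132 132 134 133 133 135
179  53  71  87  97 105 116 117 127 124 132 133 135 135 133 133 134 131 130 133 132
180 120 124 106  64  50  68  77 101  95 109 115 127 128 133 138 137 134 135 134 136
181 170 169 152 128 117 123 110  78  57  61  80  98 104 111 112 124 130 135 137 135
cap [260.66826486 165.89988908]
base [262.99347398 170.11246374]
```

Request:
play_rows --slide '[[0,0.04,0.5],[0,0,0.8],[0,0,0.8],[0,0,0.8],[0,0,0.8],[0,0,0.8],[0,0,0.8],[0,0,0.6],[0,0,0.4],[0,0,0.22],[0,0,0],[0,0,0]]' --rotation '[[0,0,0],[0,0,0],[0,0,0],[0,0,0],[0,0,0],[0,0,0],[0,0,0],[0,0,0],[0,0,0],[0,0,0],[0,0,0],[0,0,0]]' --hand '[1,1,1,1,1,1,1,1,1,1,1,1]'

```text
time: 39.48
tool_pos: [0.4483, -0.1889, 0.0258]
tool_rot: [[-1.0, -0.001, 0.001], [-0.001, 1.0, -0.0], [-0.001, -0.0, -1.0]]
force: [0.1, -1.1, 0.5]
width: 0.0943
finger_force: 0.0
```

Request:
play_rows --slide '[[0,0,0],[0,0,0],[0,0,0],[0,0,0],[0,0,0],[0,0,0],[0,0,0],[0,0,0],[0,0,0],[0,0,0],[0,0,0],[0,0,0]]' --rotation '[[0,0,0],[0,0,0],[0,0,0],[0,0,0],[0,0,0],[0,0,0],[0,0,0],[0,0,0],[0,0,0],[0,0,0],[0,0,0],[0,0,0]]' --hand '[0.4,0.2,0.1,0,-0.1,-0.2,-0.3,-0.4,-0.6,-0.8,-1,-1]' --force 15

```text
time: 40.48
tool_pos: [0.4481, -0.1891, 0.0255]
tool_rot: [[-1.0, 0.0, 0.0], [0.0, 1.0, 0.0], [-0.0, 0.0, -1.0]]
force: [0.1, 0.4, 0.7]
width: 0.0435
finger_force: 15.0
```

Lift slightly, shift +6 mm in y and set down.

Request:
play_rows --slide '[[0,0,-0.4],[0,0,0],[0,0.12,0],[0,0.12,0],[0,0,0],[0,0,0.2],[0,0,0.1],[0,0,0.06],[0,0,0.03],[0,0,0],[0,0,0],[0,0,0]]' --rotation '[[0,0,0],[0,0,0],[0,0,0],[0,0,0],[0,0,0],[0,0,0],[0,0,0],[0,0,0],[0,0,0],[0,0,0],[0,0,0],[0,0,0]]' --hand '[-1,-1,-1,-1,-1,-1,-1,-1,-1,-1,-1,-1]'

```text
time: 41.48
tool_pos: [0.4481, -0.1833, 0.0256]
tool_rot: [[-1.0, 0.0, 0.0], [0.0, 1.0, -0.0], [-0.0, -0.0, -1.0]]
force: [0.0, 0.1, -0.6]
width: 0.0431
finger_force: 15.0
```

Request:
play_rows --slide '[[0,0,0],[0,0,0],[0,0,0],[0,0,0],[0,0,0],[0,0,-0.7],[0,0,-0.9],[0,0,-0.9],[0,0,-0.9],[0,0,-0.9],[0,0,-0.9],[0,0,-0.9]]' --rotation '[[0,0,0],[0,0,0],[0,0,0],[0,0,0],[0,0,0],[0,0,0],[0,0,0],[0,0,0],[0,0,0],[0,0,0],[0,0,0],[0,0,0]]' --hand '[0.1,0.3,0.7,1,1,1,1,1,1,1,1,1]'

```text
time: 42.48
tool_pos: [0.4479, -0.1831, 0.1794]
tool_rot: [[-1.0, 0.0, 0.0], [0.0, 1.0, -0.0], [-0.0, -0.0, -1.0]]
force: [-0.8, -0.6, -0.3]
width: 0.094
finger_force: 0.0
```

Request:
play_rows --slide '[[0,0.9,-0.1],[0,0.9,-0.1],[0,0.9,0],[0,0.9,0],[0,0.9,0],[0,0.9,0],[0,0.9,0],[0,0.9,0],[0,0.9,0],[0,0.9,0],[0,0.9,0],[0,0.9,0]]' --rotation '[[0,0,0],[0,0,0],[0,0,0],[0,0,0],[0,0,0],[0,0,0],[0,0,0],[0,0,0],[0,0,0],[0,0,0],[0,0,0],[0,0,0]]' --hand '[1,1,1,1,1,1,1,1,1,1,1,1]'

```text
time: 43.48
tool_pos: [0.4479, 0.088, 0.1834]
tool_rot: [[-1.0, 0.0, 0.0], [0.0, 1.0, 0.0], [-0.0, 0.0, -1.0]]
force: [0.6, 0.2, -0.3]
width: 0.0938
finger_force: 0.0
```

Request:
play_rows --slide '[[0,0.9,0],[0,0.9,0],[0,0.9,0],[0,0.9,0],[0,0.9,0],[0,0.9,0],[0,0.9,0],[0,0,0]]' --rotation '[[0,0,0],[0,0,0],[0,0,0],[0,0,0],[0,0,0],[0,0,0],[0,0,0],[0,0,0]]' --hand '[1,1,1,1,1,1,1,1]'

```text
time: 44.15
tool_pos: [0.4476, 0.2475, 0.183]
tool_rot: [[-1.0, -0.004, -0.0], [-0.004, 1.0, 0.002], [0.0, 0.002, -1.0]]
force: [-0.1, 0.4, 0.8]
width: 0.0941
finger_force: 0.0
```

```bash
python3 - <<'E'
from h import *
T=snap('top','t9.png');S=snap('side','s9.png');print(manip.state()['tool_pos'])
def pan(s,c,w):
    u,v=np.round(proj(s,c)).astype(int); x0,y0=u-w//2,v-w//2-4
    a=cv2.resize(s['image'][y0:y0+w,x0:x0+w],(260,260),interpolation=cv2.INTER_NEAREST).copy();return a,x0,y0,260/w
t=np.linspace(0,2*np.pi,40); rows=[]
for s in(T,S):
    r=[]
    for c,h,rc,rb in(((.447,-.183,.006),.101,.016,.022),((.594,.143,.006),.057,.009,.012),((.432,.0098,.006),.073,.013,.017)):
        a,x0,y0,f=pan(s,c,50)
        for z,q,col in((h,rc,(255,0,0)),(.006,rb,(0,0,255))):
            P=np.array([(proj(s,(c[0]+q*np.cos(k),c[1]+q*np.sin(k),z))-(x0,y0)+.5)*f for k in t]).astype(np.int32);cv2.polylines(a,[P],True,col,1)
        r.append(a)
    rows.append(np.hstack(r))
cv2.imwrite('pics/c10.png',np.vstack(rows)[:,:,::-1])
E
```

```text
[0.44788327 0.24453304 0.18301912]
```

View pics/c10.png

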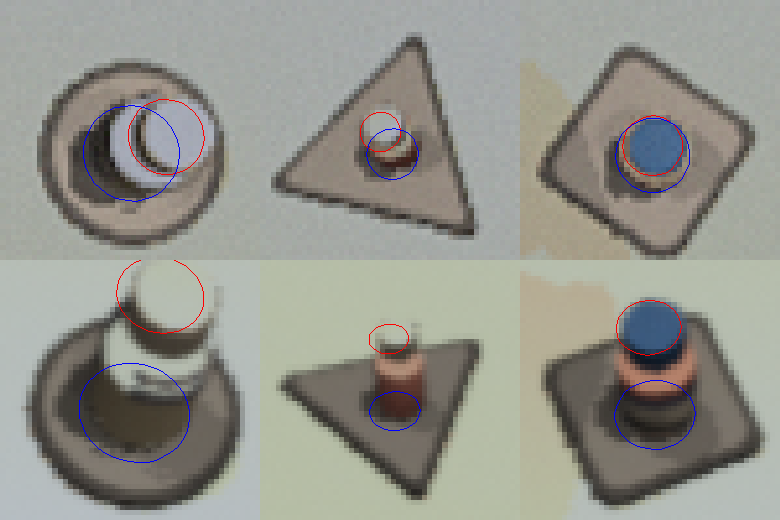

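In both views all the items now sit within about 3 mm of their pad centres, upright, with the arm clear. Handing in.

```bash
python3 -c "
from workcell import manip
print(manip.finish_job())"
```

```text
the job is handed in; nothing more can be done
None
```

I handed the job in at about 44 s: all four items are upright on their own pads, by my measurements within about 3 mm of the middle; the oil bottle needed a regrasp and a 6 mm shift, and I never moved the timer or slide box.

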